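# Load the long test cassette into the reader

## Task

One of the three lanes of the grey magazine holds the long test cassette; the other two hold square ones. Bring the carriage in line with the long cassette's lane, slide the cassette out flat, without lifting or tipping it, until it is fully home against the carriage's end stop, then push the carriage all the way into the reader. Leave the square cassettes in their lanes and do not disturb the other things on the bench.

Things in the scene. Friction and masses are not known exactly. Their poses are not given: they have to be found in the camera images.
- loader: Fixed station. Origin at table height below the middle lane's mouth; x runs into the lanes (away from the robot), y left along the carriage's rail. Grey magazine, x 0 to 215, y -140 to 140 mm: three lanes along x, 84 mm wide, centres y = 90, 0, -90 mm, open on top and towards -x; floor 30 mm, 6 mm partitions to 60 mm, end wall (x 209 to 215) to 52 mm above the table.
- reader_mouth (a point): Middle of the lower edge of the tunnel mouth in the left face of the white reader, at table height (station x -70, y -235 mm). The reader spans station x -180 to 80, y -430 to -235 mm, and is 140 mm tall; its tunnel (160 mm wide, 74 mm high, along y) takes the carriage, the post staying outside.
- carriage (a joint): Position in m of the aluminium carriage on its rail in front of the lane mouths, growing to the right: deck middle at station y = 0.12 - value. 0 = leftmost; 0.030, 0.120, 0.210 = in line with the left, middle, right lane; 0.410 = fully in the reader, on its stop. It stays where it is left (friction about 1.5 N).
- seat (a point): On the carriage deck: where the middle of the long cassette's underside is when fully home (station x -65.5 mm, midway between the side walls). Deck top 28.5 mm above the table, station x -131 to -3 mm, 106 mm wide; side walls 14 mm high, 90 mm apart inside, flared at the lane end; end stop on the robot's side, 14 mm high, inner face at station x -123 mm.
- post_top (a point): Top centre of the carriage's upright steel push post, 16 mm in diameter, top 84.5 mm above the table, 56 mm tall, standing on a tongue that sticks out to the left of the carriage. 115 mm left of the deck middle, 50 mm on the robot's side of the lane-mouth line.
- lane_left (a point): Middle of the left (+y) lane's mouth, at the lane floor.
- lane_middle (a point): Middle of the middle lane's mouth, at the lane floor.
- lane_right (a point): Middle of the right (-y) lane's mouth, at the lane floor.
- long_cassette: The long white flat rigid cassette, 115 (x, along the lane) x 76 x 22 mm (z), about 0.16 kg. Origin at the middle of its underside. It lies in one of the lanes, too snug to be gripped by its sides, with at least 50 mm free behind it (+x).
- square_cassette_a: Square white cassette, 75 x 76 x 22 mm, in another lane; origin at the middle of its underside. To be left there.
- square_cassette_b: The other square cassette, alike. To be left there.
- reagent_bottle: Bystander: small bottle, 42 mm in diameter, 85 mm tall, origin under its base.
- buffer_bottle: Bystander: small bottle, 48 mm in diameter, 100 mm tall, origin under its base.
- tube_rack: Bystander: white tube rack 110 x 220 mm with capped tubes, 96 mm tall, origin under its middle.
- tip_box: Bystander: pipette tip box 120 x 85 mm, 66 mm tall, origin under its middle.
- marker: Bystander: marker pen lying, about 120 mm long and 14 mm high, origin under its barrel.
Things that resemble listed ones, but are neither listed nor needed, are in the scene too. Leave any brown or orange look-alike of the long_cassette alone.

How it is judged:
By the outcome, as a careful person would: the job done as asked, in the order asked, and still so for the second after the job is handed in, with the robot touching nothing.
It also fails if it takes over 67 s, if anything falls off the work surface, if the arm or the gripper's body presses on something with over 40 N, if the wrist force passes 120 N, or if a joint passes its speed limit or range.

## Robot

A 7-joint arm with a two-finger parallel gripper is mounted at the origin on the work surface. World frame = base frame: x ahead of the robot, y to its left, z up, the work surface at z = 0. Lengths are in mm, angles in rad, forces in N, time in s.
With the tool pointing down it reaches from about 350 to 775 mm from the base axis. Payload 3.1 kg.
Tool frame: the origin (TCP) lies midway between the tips of the shut fingers; the grasp point (between the pads) lies bot.pinch_z behind it (bot.pinch_z is the distance from the TCP to the grasp point, in mm); z points along the fingers, y is the line along which they close (so a half turn about z gives the same grasp; the last joint's range is limited). The gripper opens to 85 mm and grips with 20 to 120 N. Pads are 22 mm wide; open, the fingers measure 114 mm over their backs; the gripper's body (76 mm by 85 mm) begins 54 mm behind the grasp point. The pads swing forward as they close: fully open they stand 13 mm farther back than shut.
Start: joints at [-1.278, 0.311, 0.014, 1.512, -0.004, 1.319, -0.027], TCP at [180.693, 519.488, 231.304] pointing down, gripper open.
Joint ranges: [-2.7, 2.7], [-0.3, 1.91], [-1.27, 1.3], [0.12, 2.57], [-1.44, 4.58], [0.2, 2.03], [-3.05, 3.05]. Speed limits (rad/s): [2.79, 2.79, 3.14, 3.14, 3.14, 3.14, 3.14].

## Interface

Orientations are given as a rotation vector (axis times angle).
In Python, from workcell import bot gives the robot as it stands.
- The arm moves only by the tool carry_out, never from a script. Its argument "targets" is a list of rows, each a list of 3 entries, a list of its own where there are three numbers: the shift along the tool's x, y, z in m, then the turn, a rotation vector about the tool's x, y, z in rad, then the finger opening in m, from 0 to 0.0854. In form: [[[dx, dy, dz], [rx, ry, rz], gripper], ...]. A call has 1 to 12 rows; each row is the pose to reach, as a shift and turn from the pose commanded when the call began, along the tool's axes at that moment; what a row does not reach only later rows make up. A row lasts 1/8 s, in which the tool goes at most 62.5 mm and 10.7 degrees, less where a joint would pass 70% of its speed; a pose out of reach is approached as far as the arm can. A call with a gripper value outside its range is refused whole. The fingers move at their own pace and stop on an object; "newtons" is the grip in N (left out, the last holds). Time passes only in rows, so rows that repeat a pose let the fingers close. It gives the time, the measured TCP pose, the force, the opening and the grip force at its end, in the units of the state.
- bot.get_obs(): the state, without advancing time (a new reading comes with each control period).
- bot.snapshot(name): name is "scene" or "top" or "wrist"; returns the picture (400x640x3 uint8, red, green, blue); there is no depth.
- bot.get_calibration(name): a dict with "mtx" (3x3 intrinsics, pixels), "rvec" (rotation vector, rad) and "tvec" (3), from world to camera coordinates, as OpenCV has them; the wrist camera has in their place "mount" (4x4, takes a point from camera to tool coordinates, whose origin is the TCP and whose axes are the flange's). Camera axes: x right, y down, z forward; pixel columns grow to the right and rows downward; lengths in mm; the calibration is good to about 2 mm. A picture is of the moment at which its call begins: read the wrist's pose just before it. get_calibration takes no time and is no camera call.
- bot.close_job(): hands the job in; it is judged then, once.
The state is a dict: "time": time; "joints": joint angles; "joint_vel": joint speeds; "effort": joint torques, N m; "tcp_pos": TCP position; "eef_rot": TCP orientation; "ft_force": force on the tool from outside, world axes, zero at the start; "ft_torque": the same for the moment, N m; "finger_gap": opening from 0.0 (shut) to 1.0 (fully open); "finger_force": force on a finger pad.
Only numpy, scipy, OpenCV 4.12 (cv2) and the standard library are available. Lean on these libraries where they do the work, as an engineer would, in place of code of your own. Each camera call takes 0.05 s, during which the arm holds its last target. There are 200 camera calls.

## Working session

There is one attempt and no reset: what is moved stays moved. The work goes in short steps, Python scripts to look and compute and a tool call to move; the robot and the scene stay as the last step left them, time stands still between calls to the robot, and variables do not carry over. Pictures are saved under pics/ and viewed, at most 10 in all, crops included, and the job is handed in when it is done.

Besides the shell and the picture viewer there is one more tool, called after ">>>" by a JSON object that holds its "fn" and its "kwargs", one argument or row to a line. carry_out: Moves the arm, as the interface text tells. Its arguments: {"type":"object","properties":{"targets":{"type":"array"},"newtons":{"type":"number"}},"required":["targets"]}

```bash
mkdir -p pics; ls
python3 - <<'E'
from workcell import bot
import cv2
o=bot.get_obs()
print({k:o[k] for k in('time','tcp_pos','eef_rot','ft_force','finger_gap')},bot.pinch_z)
for n in("top","scene"):
    cv2.imwrite(f"pics/{n}0.png",bot.snapshot(n)[:,:,::-1]);print(bot.get_calibration(n))
print(bot.get_calibration("wrist"))
E
```

```text
pics
{'time': 0.0, 'tcp_pos': array([180.46577059, 518.78163695, 230.23328069]), 'eef_rot': array([-0.52335925, -3.0973835 ,  0.00363549]), 'ft_force': array([ 0.37171668, -0.14200213,  0.23053373]), 'finger_gap': 1.0004898141444476} 18.700000000000003
{'mtx': array([[386.90826392,   0.        , 315.03219376],
       [  0.        , 386.90826392, 193.08872615],
       [  0.        ,   0.        ,   1.        ]]), 'rvec': array([ 2.17477051, -2.12371879,  0.14955377]), 'tvec': array([   8.39275506,  534.39016677, 1073.78915112])}
{'mtx': array([[481.54379606,   0.        , 323.01303581],
       [  0.        , 481.54379606, 199.40964739],
       [  0.        ,   0.        ,   1.        ]]), 'rvec': array([ 1.95012168,  1.63936264, -0.60437106]), 'tvec': array([ -91.79888084, -365.54519596, 1773.20324529])}
{'mtx': array([[278.34463586,   0.        , 307.9394748 ],
       [  0.        , 278.34463586, 196.1766241 ],
       [  0.        ,   0.        ,   1.        ]]), 'mount': array([[-1.99168286e-04, -9.45797875e-01, -3.24755817e-01,
         8.46548424e+01],
       [ 9.99999959e-01, -2.55689027e-04,  1.31365964e-04,
        -1.44520983e+00],
       [-2.07282149e-04, -3.24755777e-01,  9.45797887e-01,
        -1.42991198e+02],
       [ 0.00000000e+00,  0.00000000e+00,  0.00000000e+00,
         1.00000000e+00]])}
```

View pics/top0.png

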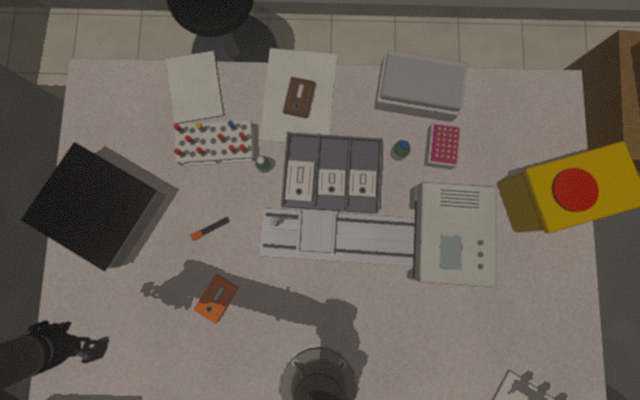

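View pics/scene0.png

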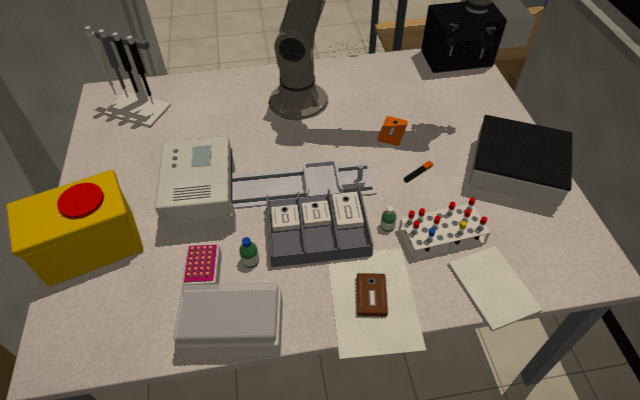

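Run:
```python
import cv2
i=cv2.imread("pics/top0.png")[125:270,250:430]
cv2.imwrite("pics/c1.png",cv2.resize(i,None,fx=4,fy=4,interpolation=cv2.INTER_CUBIC))
```

```text
(no output)
```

View pics/c1.png

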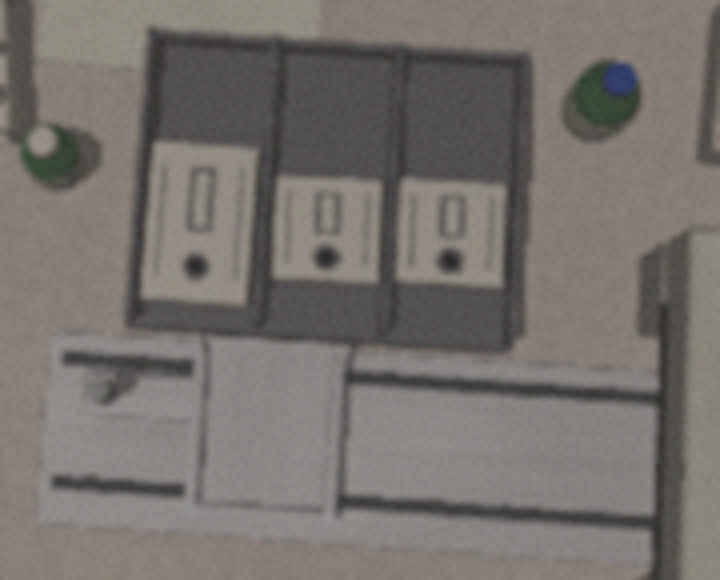

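The long cassette is the one in the left lane, at about (300,181): in the crop it measures 160x110 px, a ratio of 1.45. The ones at (331,182) and (362,183) are square, and the brown (299,97) and orange (216,298) pieces are look-alikes. The deck middle is at about (318,231), between the left and middle lanes, and the post is near (275,221).

```bash
cat > h.py <<'E'
from workcell import bot
import cv2, numpy as np
from scipy.spatial.transform import Rotation as R
def cam(n):
    c=bot.get_calibration(n)
    if n!="wrist": return c['mtx'],cv2.Rodrigues(c['rvec'])[0],np.array(c['tvec']).ravel()
    o=bot.get_obs();T=np.eye(4);T[:3,:3]=R.from_rotvec(o['eef_rot']).as_matrix();T[:3,3]=o['tcp_pos']
    W=np.linalg.inv(T@c['mount']);return c['mtx'],W[:3,:3],W[:3,3]
def ray(C,px,z):
    K,Rm,t=C;o=-Rm.T@t;d=Rm.T@np.linalg.solve(K,[*px,1]);return o+d*(z-o[2])/d[2]
def proj(C,P):
    K,Rm,t=C;return cv2.projectPoints(np.array(P,float).reshape(-1,3),cv2.Rodrigues(Rm)[0],t,K,None)[0].reshape(-1,2)
def fit(st,wo): # 2D rigid station->world
    st=np.array(st)[:,:2];wo=np.array(wo)[:,:2];a,b=st.mean(0),wo.mean(0)
    u,_,v=np.linalg.svd((st-a).T@(wo-b));r=v.T@np.diag([1,np.linalg.det(v.T@u.T)])@u.T
    return r,b-r@a
E
python3 - <<'E'
from h import *
C=cam("top")
S=[(0,45,60),(0,-45,60),(0,137,60),(0,-137,60),(212,137,52),(212,-137,52)]
P=[(260,322),(387,332),(132,325),(513,347),(153,35),(527,58)]
f=lambda p:(p[0]/4+250,p[1]/4+125)
W=[ray(C,f(p),s[2]) for p,s in zip(P,S)]
r,t=fit(S,W);print(t,np.degrees(np.arctan2(r[1,0],r[0,0])))
inv=lambda p,z:r.T@(ray(C,f(p),z)[:2]-t)
for s,w in zip(S,W):print(s,r.T@(w[:2]-t))
print("deck L/R",inv((203,430),42),inv((342,430),42),"post",inv((103,385),84.5),"cass ends",inv((200,145),52),inv((195,303),52),inv((327,178),52),inv((326,282),52))
for n,p in dict(post=(-50,115+35),postL=(-50,205),behind=(165,90),home=(-8,90),end=(-50,-170)).items():print(n,r@p+t,np.hypot(*(r@p+t)))
np.savez("st.npz",r=r,t=t)
E
```

```text
[488.88491111 -23.9710901 ] -2.274273341530551
(0, 45, 60) [ 5.12824674 44.51469499]
(0, -45, 60) [  3.7492684  -44.56007104]
(0, 137, 60) [ -2.65972787 133.74081833]
(0, -137, 60) [  -1.17404758 -132.94397983]
(212, 137, 52) [209.41307224 135.04154507]
(212, -137, 52) [ 209.54318806 -135.79300753]
deck L/R [-71.83463805  79.84907591] [-65.62939871 -17.9048589 ] post [-47.24517238 148.19552956] cass ends [130.46166955  95.52059758] [16.53261002 91.21891784] [112.21384447   3.33910876] [37.34444058 -0.25037743]
post [444.8767657  127.89491379] 462.8957178820222
postL [447.05933814 182.85159107] 483.00802910317867
behind [657.32642512  59.41030084] 660.0057674094652
home [484.46269478  66.27548326] 488.9749914971485
end [ 432.17816239 -191.85302674] 472.8483350074676
```

```bash
cat >> h.py <<'E'
def go(xs,ys,z,st="st.npz"):
    s=np.load(st);o=bot.get_obs();M=R.from_rotvec(o['eef_rot']);yaw=np.arctan2(s['r'][1,0],s['r'][0,0])
    T=R.from_euler('z',yaw)*R.from_matrix(np.diag([-1.,1,-1]))
    w=np.append(s['r']@[xs,ys]+s['t'],z)
    print("t",o['time'],"station now",s['r'].T@(o['tcp_pos'][:2]-s['t']),o['tcp_pos'][2],"F",o['ft_force'],"\n shift m",np.round(M.inv().apply(w-o['tcp_pos'])/1000,4),"turn",np.round((M.inv()*T).as_rotvec(),4))
E
python3 -c "
from h import *
go(-50,149,165)"
```

```text
t 0.1 station now [-329.72211008  530.16726194] 230.32089054046986 F [ 0.44273931  0.56780251 -0.22580734] 
 shift m [-0.3785 -0.2832  0.0659] turn [-0.0021 -0.0003 -0.295 ]
```

>>> {"fn": "carry_out", "kwargs": {
  "targets": [
    [[-0.05, -0.037, 0.01], [0, 0, -0.05], 0.045],
    [[-0.1, -0.074, 0.02], [0, 0, -0.1], 0.045],
    [[-0.15, -0.112, 0.03], [0, 0, -0.15], 0.045],
    [[-0.2, -0.15, 0.04], [0, 0, -0.2], 0.045],
    [[-0.25, -0.187, 0.05], [0, 0, -0.25], 0.045],
    [[-0.3, -0.224, 0.06], [0, 0, -0.295], 0.045],
    [[-0.35, -0.262, 0.066], [0, 0, -0.295], 0.045],
    [[-0.3785, -0.283, 0.066], [0, 0, -0.295], 0.045],
    [[-0.3785, -0.283, 0.066], [0, 0, -0.295], 0.045],
    [[-0.3785, -0.283, 0.066], [0, 0, -0.295], 0.045],
    [[-0.3785, -0.283, 0.066], [0, 0, -0.295], 0.045]
  ]
}}

```text
time: 1.48
tcp_pos: [444.3, 129.5, 165.1]
eef_rot: [-0.057, -3.14, -0.001]
ft_force: [0.2, 0.0, -0.8]
finger_gap: 0.528
finger_force: 0.0
```

Run:
```python
from h import *
go(-50,149,165)
C=cam("wrist");i=bot.snapshot("wrist");np.savez("w1.npz",K=C[0],R=C[1],t=C[2])
s=np.load("st.npz")
for n,p in dict(post=(-50,149,84.5),p1=(0,45,60),c=(0,140,60),d=(-123,32,28.5)).items():
    print(n,proj(C,[*(s['r']@p[:2]+s['t']),p[2]]))
cv2.imwrite("pics/w1.png",cv2.resize(i[:,:,::-1],(800,500)))
```

```text
t 1.475 station now [-50.62618771 151.59046332] 165.08375185002393 F [ 0.1566283   0.00556746 -0.82773444] 
 shift m [-0.0006 -0.0026  0.0001] turn [ 0.0005 -0.0009  0.0032]
post [[306.14648226 206.01605962]]
p1 [[202.28725453 243.70094709]]
c [[297.23986232 243.92202799]]
d [[185.20369489 114.20201021]]
```

View pics/w1.png

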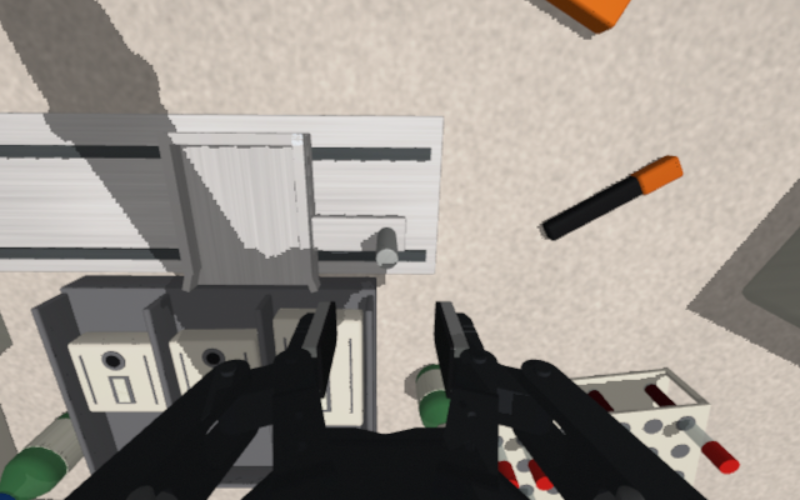

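The wrist view shows the post top at (387,258) of 800x500, centred between the fingers. The deck is at (245,210), the long cassette is partly hidden behind the fingers, and the squares are at (117,370) and (215,355).

Run:
```python
from h import *
C=cam("wrist");s=np.load("st.npz")
for n,p,z in (("post",(387,257),84.5),("deckL",(311,278),42.5),("deckR",(187,280),42.5),("stopL",(310,135),42.5),("outL",(376,278),60),("outR",(35,308),60)):
    print(n,s['r'].T@(ray(C,np.array(p)/1.25,z)[:2]-s['t']))
p=s['r'].T@(ray(C,np.array((387,257))/1.25,84.5)[:2]-s['t'])
go(*p,52)
```

```text
post [-50.20195813 151.84889965]
deckL [-15.28824298  88.88546188]
deckR [-13.18734131 -14.84316579]
stopL [-129.06389538   95.6560195 ]
outL [-23.33670757 143.56299836]
outR [   3.71702903 -130.5047291 ]
t 1.525 station now [-50.50675687 151.47542196] 165.1997731894309 F [ 0.42318885  0.03940487 -0.59040808] 
 shift m [-0.0004  0.0003  0.1132] turn [ 0.0004 -0.0006  0.0032]
```

>>> {"fn": "carry_out", "kwargs": {
  "targets": [
    [[0, 0, 0.06], [0, 0, 0.003], 0.045],
    [[0, 0, 0.113], [0, 0, 0.003], 0.045],
    [[0, 0, 0.113], [0, 0, 0.003], 0.045],
    [[0, 0, 0.113], [0, 0, 0.003], 0.0],
    [[0, 0, 0.113], [0, 0, 0.003], 0.0],
    [[0, 0, 0.113], [0, 0, 0.003], 0.0],
    [[0, 0, 0.113], [0, 0, 0.003], 0.0],
    [[0, 0, 0.113], [0, 0, 0.003], 0.0]
  ],
  "newtons": 25
}}

```text
time: 2.52
tcp_pos: [447.4, 129.1, 54.8]
eef_rot: [0.066, 3.136, 0.005]
ft_force: [-0.7, 0.7, 8.4]
finger_gap: 0.176
finger_force: 26.0
```

```bash
python3 -c "
from h import *
go(-50,205,53)"
```

```text
t 2.525 station now [-47.50938573 151.31266678] 54.78491229008439 F [-0.67983992  0.66047743  8.383724  ] 
 shift m [0.0026 0.0537 0.0019] turn [ 0.003   0.0049 -0.0026]
```

>>> {"fn": "carry_out", "kwargs": {
  "targets": [
    [[0, 0.014, 0], [0, 0, 0], 0.0],
    [[0, 0.028, 0], [0, 0, 0], 0.0],
    [[0, 0.042, 0], [0, 0, 0], 0.0],
    [[0, 0.0535, 0], [0, 0, 0], 0.0],
    [[0, 0.0535, 0], [0, 0, 0], 0.0],
    [[0, 0.0535, 0], [0, 0, 0], 0.0]
  ]
}}

```text
time: 3.28
tcp_pos: [449.8, 183.1, 54.8]
eef_rot: [0.066, 3.136, 0.006]
ft_force: [0.5, 0.7, 5.0]
finger_gap: 0.177
finger_force: 25.9
```

Run:
```python
from h import *
go(-50,205,53)
i=bot.snapshot("top")[125:270,250:430,::-1]
cv2.imwrite("pics/c2.png",cv2.resize(i,None,fx=4,fy=4,interpolation=cv2.INTER_CUBIC))
i=bot.snapshot("wrist");cv2.imwrite("pics/w2.png",cv2.resize(i[:,:,::-1],(800,500)))
```

```text
t 3.275 station now [-47.27901407 205.40497273] 54.78818028009041 F [0.49005963 0.68878018 5.02507845] 
 shift m [ 0.0027 -0.0004  0.0018] turn [ 0.0037  0.0051 -0.0021]
```

View pics/c2.png

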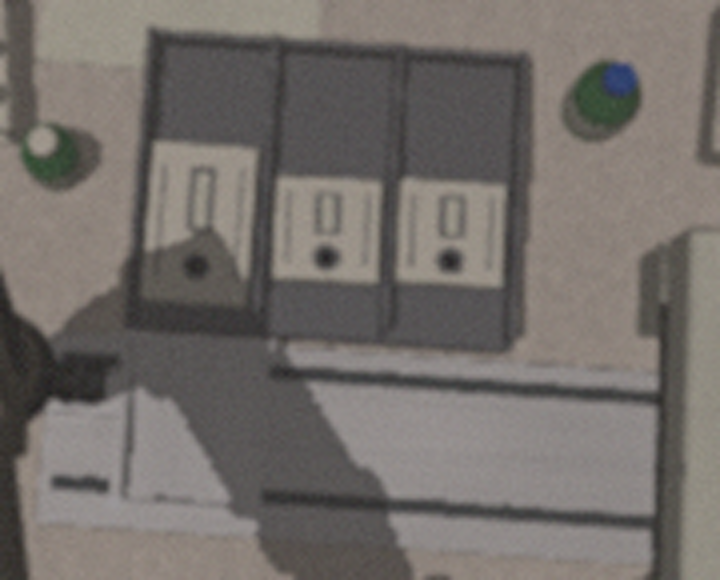

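The deck now spans about 127 to 265 at crop row 430, in front of the left lane. The long cassette's edges are at 142 and 249 at row 290, and 153 and 260 at row 150.

Run:
```python
from h import *
C=cam("top");s=np.load("st.npz")
f=lambda p,z:np.round(s['r'].T@(ray(C,(p[0]/4+250,p[1]/4+125),z)[:2]-s['t']),1)
print("deck",f((128,430),42.5),f((265,430),42.5),"cas",f((142,290),52),f((249,290),52),f((153,150),52),f((260,150),52),"sq",f((270,270),52),f((380,270),52),f((395,270),52),f((504,270),52))
W=cam("wrist")
```

```text
deck [-75.2 132.5] [-69.1  36.3] cas [ 23.4 129.2] [28.2 53.8] [124.7 128.9] [129.5  52.4] sq [43.4 39.8] [ 48.3 -37.9] [ 49.  -48.5] [  53.9 -125.6]
```

View pics/w2.png

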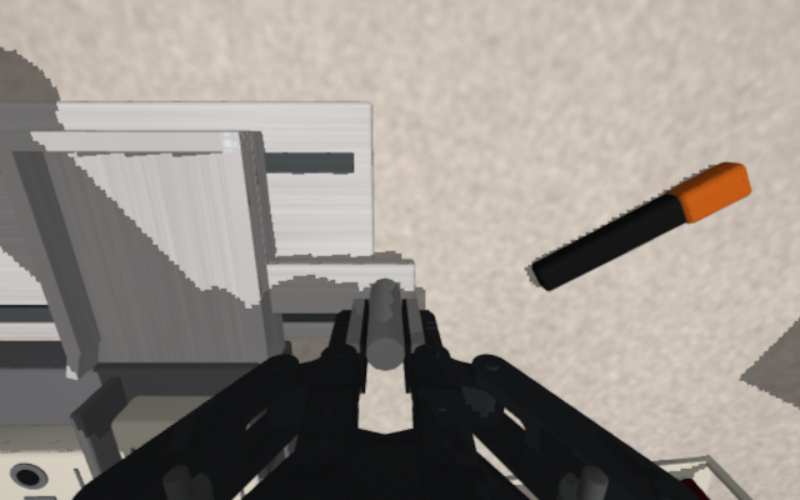

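The wrist view shows the post held between the fingers at (385,325). The deck's right wall ends at about (78,372) and its left wall at about (282,350), with the left/middle partition front near (80,410).

Run:
```python
from h import *
C=cam("wrist");s=np.load("st.npz")
f=lambda p,z:np.round(s['r'].T@(ray(C,np.array(p)/1.25,z)[:2]-s['t']),1)
print("part",f((72,412),60),f((92,405),60),f((110,378),30))
print("deck far: inner L/R at stop",f((240,150),42.5),f((15,152),42.5),"wall in L top",f((262,310),42.5),"R inner base",f((98,350),28.5),f((45,150),28.5),f((265,305),28.5))
```

```text
part [ 2.6 47.6] [-1.7 58.8] [ 7.1 43.1]
deck far: inner L/R at stop [-122.5  142.2] [-122.    45.6] wall in L top [-44.7 142.3] R inner base [-11.2  40. ] [-121.8   45.6] [-39.8 138.8]
```

>>> {"fn": "carry_out", "kwargs": {
  "targets": [
    [[0, 0, 0], [0, 0, 0], 0.045],
    [[0, 0, 0], [0, 0, 0], 0.045],
    [[0, 0, 0], [0, 0, 0], 0.045],
    [[0, 0, -0.05], [0, 0, 0], 0.045],
    [[0, 0, -0.1], [0, 0, 0], 0.045],
    [[0, 0, -0.1], [0, 0, 0], 0.0],
    [[0, 0, -0.1], [0, 0, 0], 0.0]
  ]
}}

```text
time: 4.25
tcp_pos: [447.0, 181.1, 151.8]
eef_rot: [-0.067, -3.14, 0.001]
ft_force: [-0.3, -0.7, -0.8]
finger_gap: 0.108
finger_force: 0.0
```

```bash
python3 -c "
from h import *
go(170,91,150)"
```

```text
t 4.25 station now [-50.03011588 203.20583477] 151.79281438360923 F [-0.29294605 -0.73692817 -0.77067819] 
 shift m [-0.2204 -0.1115  0.0016] turn [-0.0004 -0.001  -0.0031]
```

>>> {"fn": "carry_out", "kwargs": {
  "targets": [
    [[-0.05, -0.025, 0], [0, 0, -0.003], 0.0],
    [[-0.1, -0.05, 0], [0, 0, -0.003], 0.0],
    [[-0.15, -0.076, 0], [0, 0, -0.003], 0.0],
    [[-0.2, -0.101, 0], [0, 0, -0.003], 0.0],
    [[-0.22, -0.1115, 0], [0, 0, -0.003], 0.0],
    [[-0.22, -0.1115, 0], [0, 0, -0.003], 0.0],
    [[-0.22, -0.1115, 0], [0, 0, -0.003], 0.0]
  ]
}}

```text
time: 5.12
tcp_pos: [660.9, 61.6, 150.6]
eef_rot: [-0.061, -3.137, -0.001]
ft_force: [-0.8, 0.1, -0.9]
finger_gap: -0.002
finger_force: 0.0
```

Run:
```python
from h import *
go(170,91,37)
i=bot.snapshot("wrist");cv2.imwrite("pics/w3.png",cv2.resize(i[:,:,::-1],(800,500)))
```

```text
t 5.125 station now [168.45911455  92.37881481] 150.57349980875648 F [-0.82085414  0.05940896 -0.9471817 ] 
 shift m [-0.002  -0.0015  0.1136] turn [ 0.0007 -0.004   0.0009]
```

View pics/w3.png

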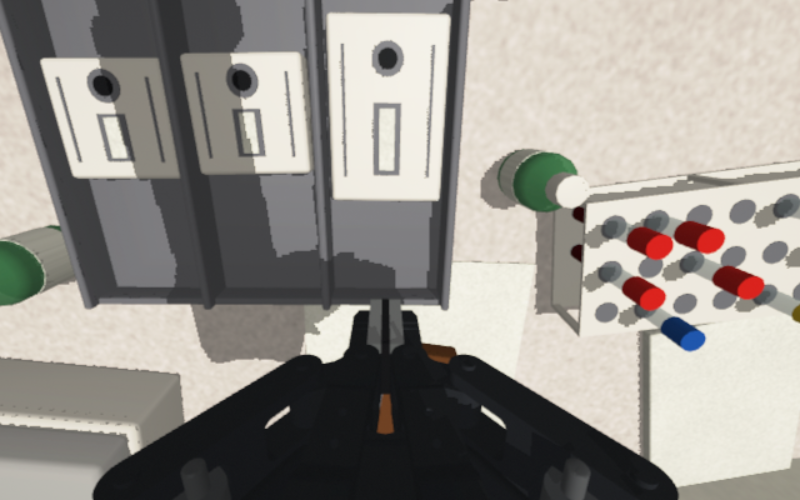

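The long cassette spans (330-450, 12-200), with its rear edge at (386,200) and the end wall's top at about (388,299). The fingers are centred on the lane at x≈386.

Run:
```python
from h import *
C=cam("wrist");s=np.load("st.npz")
f=lambda p,z:np.round(s['r'].T@(ray(C,np.array(p)/1.25,z)[:2]-s['t']),1)
print("rear",f((386,200),52),f((332,197),52),f((440,200),52),"front",f((328,12),52),f((450,14),52),"wall",f((388,297),52),f((388,303),52),"part",f((325,270),60),f((448,270),60))
```

```text
rear [132.8  92.5] [130.7  54.6] [132.7 130.6] front [18.8 57.5] [ 19.8 130.7] wall [208.8  94.3] [214.   94.3] part [182.8  48.1] [182.8 137.9]
```

>>> {"fn": "carry_out", "kwargs": {
  "targets": [
    [[-0.002, 0, 0.05], [0, 0, 0], 0.0],
    [[-0.002, 0, 0.1], [0, 0, 0], 0.0],
    [[-0.002, 0, 0.113], [0, 0, 0], 0.0],
    [[-0.002, 0, 0.113], [0, 0, 0], 0.0],
    [[-0.002, 0, 0.113], [0, 0, 0], 0.0]
  ]
}}

```text
time: 5.8
tcp_pos: [666.5, 60.7, 42.2]
eef_rot: [0.062, 3.136, 0.001]
ft_force: [0.2, 0.0, -0.4]
finger_gap: -0.0
finger_force: 0.0
```

```bash
python3 -c "
from h import *
go(5,92,37)"
```

```text
t 5.8 station now [174.14338193  91.69061745] 42.15216563608247 F [ 0.24785349  0.02768175 -0.41245398] 
 shift m [0.1692 0.0004 0.0043] turn [0.0007 0.005  0.0004]
```

>>> {"fn": "carry_out", "kwargs": {
  "targets": [
    [[0.01, 0, 0.005], [0, 0.005, 0], 0.0],
    [[0.022, 0, 0.005], [0, 0.005, 0], 0.0],
    [[0.034, 0, 0.005], [0, 0.005, 0], 0.0],
    [[0.044, 0, 0.005], [0, 0.005, 0], 0.0],
    [[0.054, 0, 0.005], [0, 0.005, 0], 0.0],
    [[0.064, 0, 0.005], [0, 0.005, 0], 0.0],
    [[0.074, 0, 0.005], [0, 0.005, 0], 0.0],
    [[0.084, 0, 0.005], [0, 0.005, 0], 0.0],
    [[0.094, 0, 0.005], [0, 0.005, 0], 0.0],
    [[0.094, 0, 0.005], [0, 0.005, 0], 0.0]
  ]
}}

```text
time: 7.05
tcp_pos: [568.6, 64.4, 33.8]
eef_rot: [-0.062, -3.133, -0.0]
ft_force: [-0.1, -0.1, 0.2]
finger_gap: 0.002
finger_force: 0.0
```

Run:
```python
from h import *
go(5,92,37)
i=bot.snapshot("wrist");cv2.imwrite("pics/w4.png",cv2.resize(i[:,:,::-1],(800,500)))
```

```text
t 7.05 station now [76.18531655 91.43374629] 33.76397050916845 F [-0.11105915 -0.09165757  0.18991167] 
 shift m [ 0.0712  0.0006 -0.0027] turn [ 0.     -0.0081  0.0003]
```

View pics/w4.png

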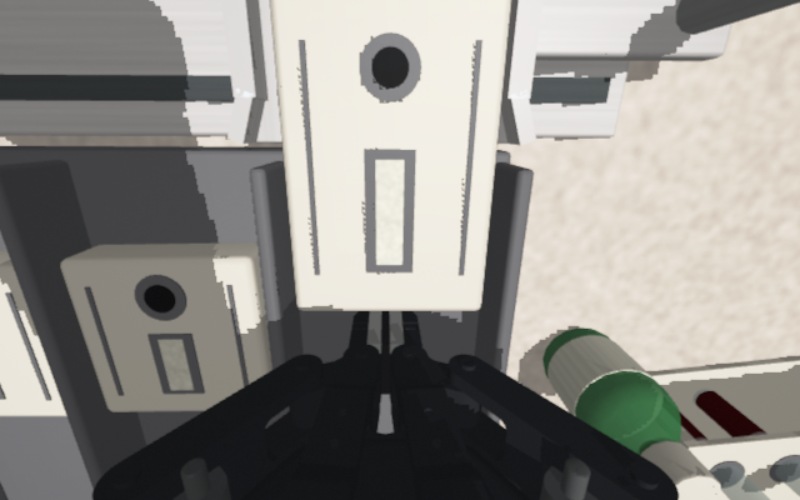

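The cassette is sliding straight, centred between the carriage walls, with its rear edge at (390,308) against the fingers.

>>> {"fn": "carry_out", "kwargs": {
  "targets": [
    [[0.01, 0, -0.002], [0, -0.005, 0], 0.0],
    [[0.02, 0, -0.003], [0, -0.005, 0], 0.0],
    [[0.03, 0, -0.003], [0, -0.005, 0], 0.0],
    [[0.04, 0, -0.003], [0, -0.005, 0], 0.0],
    [[0.048, 0, -0.003], [0, -0.005, 0], 0.0],
    [[0.054, 0, -0.003], [0, -0.005, 0], 0.0],
    [[0.058, 0, -0.003], [0, -0.005, 0], 0.0],
    [[0.06, 0, -0.003], [0, -0.005, 0], 0.0],
    [[0.062, 0, -0.003], [0, -0.005, 0], 0.0]
  ]
}}

```text
time: 8.22
tcp_pos: [508.8, 66.6, 37.7]
eef_rot: [0.063, 3.141, -0.0]
ft_force: [0.3, 0.1, -0.7]
finger_gap: -0.0
finger_force: 0.3
```

```bash
python3 -c "
from h import *
go(5,92,37)"
```

```text
t 8.225 station now [16.32466511 91.29500667] 37.66288061266962 F [ 0.33608524  0.07898138 -0.65948129] 
 shift m [0.0113 0.0007 0.0007] turn [-0.      0.0004 -0.0001]
```

Creep to contact with the stop, watching force.

>>> {"fn": "carry_out", "kwargs": {
  "targets": [
    [[0.002, 0, 0], [0, 0, 0], 0.0],
    [[0.004, 0, 0], [0, 0, 0], 0.0],
    [[0.006, 0, 0], [0, 0, 0], 0.0],
    [[0.008, 0, 0], [0, 0, 0], 0.0],
    [[0.01, 0, 0], [0, 0, 0], 0.0],
    [[0.01, 0, 0], [0, 0, 0], 0.0]
  ]
}}

```text
time: 8.98
tcp_pos: [498.3, 67.1, 37.6]
eef_rot: [-0.062, -3.14, -0.0]
ft_force: [-0.4, 1.1, 0.9]
finger_gap: 0.003
finger_force: 0.0
```

>>> {"fn": "carry_out", "kwargs": {
  "targets": [
    [[0.001, 0, 0], [0, 0, 0], 0.0],
    [[0.002, 0, 0], [0, 0, 0], 0.0],
    [[0.003, 0, 0], [0, 0, 0], 0.0],
    [[0.004, 0, 0], [0, 0, 0], 0.0],
    [[0.004, 0, 0], [0, 0, 0], 0.0]
  ]
}}

```text
time: 9.6
tcp_pos: [497.4, 66.8, 38.6]
eef_rot: [0.063, 3.135, -0.0]
ft_force: [4.8, -0.6, -0.6]
finger_gap: 0.001
finger_force: 2.6
```

>>> {"fn": "carry_out", "kwargs": {
  "targets": [
    [[0.001, 0, 0], [0, 0, 0], 0.0],
    [[0.002, 0, 0], [0, 0, 0], 0.0],
    [[0.002, 0, 0], [0, 0, 0], 0.0]
  ]
}}

```text
time: 9.98
tcp_pos: [497.4, 66.8, 39.3]
eef_rot: [0.063, 3.131, 0.0]
ft_force: [7.4, -1.3, 0.1]
finger_gap: -0.001
finger_force: 3.7
```

Run:
```python
from h import *
go(25,92,37)
i=bot.snapshot("wrist");cv2.imwrite("pics/w5.png",cv2.resize(i[:,:,::-1],(800,500)))
```

```text
t 9.975 station now [ 4.86574278 91.01663305] 39.281029546838965 F [ 7.35420381 -1.29278061  0.10789133] 
 shift m [-0.0201  0.001   0.0025] turn [ 0.0003  0.0097 -0.0007]
```

View pics/w5.png

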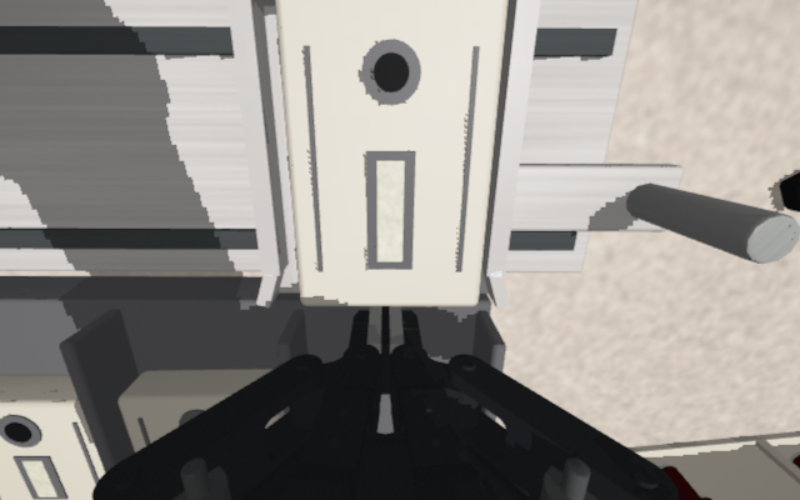

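The cassette's rear edge is at (390,303), just past the lane end of the deck walls, and the cassette lies parallel between them. It stalled at rising force (4.8 to 7.4 N at the same position), so it's against the stop. Next I back off, rise, and check the stop from above.

>>> {"fn": "carry_out", "kwargs": {
  "targets": [
    [[-0.01, 0, 0], [0, 0.009, 0], 0.0],
    [[-0.022, 0, 0], [0, 0.009, 0], 0.0],
    [[-0.022, 0, -0.05], [0, 0.009, 0], 0.0],
    [[-0.022, 0, -0.1], [0, 0.009, 0], 0.0],
    [[-0.01, 0, -0.12], [0, 0.009, 0], 0.0],
    [[0.025, 0, -0.12], [0, 0.009, 0], 0.0],
    [[0.025, 0, -0.12], [0, 0.009, 0], 0.0],
    [[0.025, 0, -0.12], [0, 0.009, 0], 0.0]
  ]
}}

```text
time: 11.02
tcp_pos: [467.9, 68.4, 157.4]
eef_rot: [-0.062, -3.131, -0.0]
ft_force: [-0.2, 0.6, -0.3]
finger_gap: 0.001
finger_force: 0.0
```

Run:
```python
from h import *
go(-50,242,150)
C=cam("wrist");i=bot.snapshot("wrist");np.savez("w6.npz",K=C[0],R=C[1],t=C[2])
cv2.imwrite("pics/w6.png",cv2.resize(i[:300,140:540,::-1],(800,600),interpolation=cv2.INTER_CUBIC))
```

```text
t 11.025 station now [-24.64323147  91.4687518 ] 157.38381262925094 F [-0.21414131  0.62450689 -0.25716206] 
 shift m [0.0253 0.1505 0.0076] turn [-0.0001 -0.0095  0.0002]
```

View pics/w6.png

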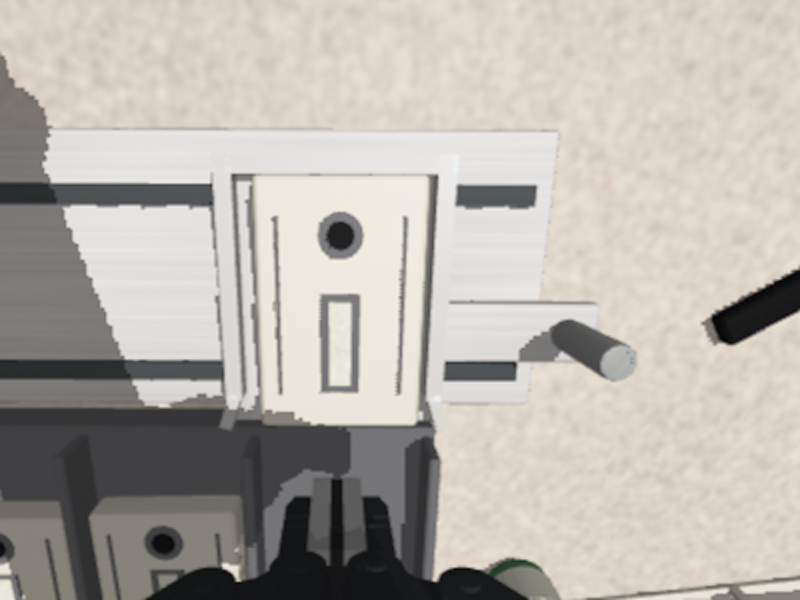

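The cassette's front edge at (345,175) is flush with the end stop, so it is home. The post top is at crop (618,362).

Run:
```python
from h import *
C=cam("wrist");s=np.load("st.npz")
f=lambda p,z:np.round(s['r'].T@(ray(C,np.array(p)/2+[140,0],z)[:2]-s['t']),1)
p=f((618,362),84.5);print(p,f((256,176),50),f((433,176),50),f((345,174),42.5),f((342,425),50))
go(p[0],p[1]+40,150)
```

```text
[-48.7 203.9] [-120.3   56.6] [-120.3  131.1] [-121.5   94.2] [-7.6 93.2]
t 11.075 station now [-24.25755562  91.34240898] 157.41217908399827 F [ 0.379884   -0.16562848  0.06368054] 
 shift m [0.0244 0.1526 0.0076] turn [-0.0004 -0.0091 -0.    ]
```

>>> {"fn": "carry_out", "kwargs": {
  "targets": [
    [[0.01, 0.05, 0], [0, -0.009, 0], 0.0],
    [[0.02, 0.1, 0], [0, -0.009, 0], 0.0],
    [[0.0245, 0.152, 0.005], [0, -0.009, 0], 0.0],
    [[0.0245, 0.152, 0.005], [0, -0.009, 0], 0.0],
    [[0.0245, 0.152, 0.06], [0, -0.009, 0], 0.0],
    [[0.0245, 0.152, 0.105], [0, -0.009, 0], 0.0],
    [[0.0245, 0.152, 0.105], [0, -0.009, 0], 0.0],
    [[0.0245, 0.152, 0.105], [0, -0.009, 0], 0.0]
  ]
}}

```text
time: 12.08
tcp_pos: [450.1, 221.0, 54.1]
eef_rot: [0.064, 3.139, 0.001]
ft_force: [0.8, 0.4, 1.1]
finger_gap: -0.0
finger_force: 0.0
```

```bash
python3 -c "
from h import *
go(-49,-145,52)"
```

```text
t 12.075 station now [-48.4608787  243.24951467] 54.12827628148896 F [0.81388723 0.36094749 1.07821341] 
 shift m [ 1.000e-04 -3.883e-01  1.900e-03] turn [ 0.0007  0.0023 -0.0012]
```

>>> {"fn": "carry_out", "kwargs": {
  "targets": [
    [[0, -0.008, 0.002], [0, 0, 0], 0.0],
    [[0, -0.014, 0.002], [0, 0, 0], 0.0],
    [[0, -0.02, 0.002], [0, 0, 0], 0.0],
    [[0, -0.027, 0.002], [0, 0, 0], 0.0],
    [[0, -0.036, 0.002], [0, 0, 0], 0.0],
    [[0, -0.048, 0.002], [0, 0, 0], 0.0],
    [[0, -0.062, 0.002], [0, 0, 0], 0.0],
    [[0, -0.077, 0.002], [0, 0, 0], 0.0],
    [[0, -0.092, 0.002], [0, 0, 0], 0.0],
    [[0, -0.107, 0.002], [0, 0, 0], 0.0],
    [[0, -0.122, 0.002], [0, 0, 0], 0.0],
    [[0, -0.137, 0.002], [0, 0, 0], 0.0]
  ]
}}

```text
time: 13.58
tcp_pos: [442.7, 83.3, 50.8]
eef_rot: [-0.062, -3.141, -0.0]
ft_force: [1.2, 2.6, 2.2]
finger_gap: 0.001
finger_force: 1.1
```

>>> {"fn": "carry_out", "kwargs": {
  "targets": [
    [[0, -0.015, 0], [0, 0, 0], 0.0],
    [[0, -0.03, 0], [0, 0, 0], 0.0],
    [[0, -0.045, 0], [0, 0, 0], 0.0],
    [[0, -0.06, 0], [0, 0, 0], 0.0],
    [[0, -0.075, 0], [0, 0, 0], 0.0],
    [[0, -0.09, 0], [0, 0, 0], 0.0],
    [[0, -0.105, 0], [0, 0, 0], 0.0],
    [[0, -0.12, 0], [0, 0, 0], 0.0],
    [[0, -0.135, 0], [0, 0, 0], 0.0],
    [[0, -0.15, 0], [0, 0, 0], 0.0],
    [[0, -0.16, 0], [0, 0, 0], 0.0]
  ]
}}

```text
time: 14.95
tcp_pos: [435.9, -77.0, 50.6]
eef_rot: [-0.064, -3.14, 0.001]
ft_force: [-1.3, 2.6, 0.7]
finger_gap: -0.001
finger_force: 1.0
```

```bash
python3 -c "
from h import *
go(-49,-150,52)"
```

```text
t 14.95 station now [-50.86654083 -55.07297288] 50.56789228993603 F [-1.34520574  2.57095811  0.65325895] 
 shift m [-0.002  -0.0949 -0.0014] turn [-0.0003 -0.001  -0.0012]
```

>>> {"fn": "carry_out", "kwargs": {
  "targets": [
    [[-0.001, -0.012, 0], [0, 0, 0], 0.0],
    [[-0.002, -0.025, 0], [0, 0, 0], 0.0],
    [[-0.002, -0.037, 0], [0, 0, 0], 0.0],
    [[-0.002, -0.049, 0], [0, 0, 0], 0.0],
    [[-0.002, -0.06, 0], [0, 0, 0], 0.0],
    [[-0.002, -0.069, 0], [0, 0, 0], 0.0],
    [[-0.002, -0.077, 0], [0, 0, 0], 0.0],
    [[-0.002, -0.083, 0], [0, 0, 0], 0.0],
    [[-0.002, -0.088, 0], [0, 0, 0], 0.0],
    [[-0.002, -0.091, 0], [0, 0, 0], 0.0],
    [[-0.002, -0.094, 0], [0, 0, 0], 0.0]
  ]
}}

```text
time: 16.32
tcp_pos: [434.9, -169.6, 50.9]
eef_rot: [0.062, 3.141, 0.0]
ft_force: [-1.4, 2.2, 0.7]
finger_gap: -0.0
finger_force: 0.8
```

>>> {"fn": "carry_out", "kwargs": {
  "targets": [
    [[0, -0.002, 0], [0, 0, 0], 0.0],
    [[0, -0.004, 0], [0, 0, 0], 0.0],
    [[0, -0.006, 0], [0, 0, 0], 0.0],
    [[0, -0.006, 0], [0, 0, 0], 0.0]
  ]
}}

```text
time: 16.82
tcp_pos: [434.7, -171.5, 50.9]
eef_rot: [-0.058, -3.14, -0.009]
ft_force: [-0.7, 9.0, 5.1]
finger_gap: -0.0
finger_force: 4.4
```

```bash
python3 -c "
from h import *
go(-49,-155,52)"
```

```text
t 16.825 station now [ -48.2791895  -149.58391709] 50.89187384609385 F [-0.71264233  8.98111139  5.1496794 ] 
 shift m [ 0.0007 -0.0054 -0.0011] turn [ 0.0058 -0.0014  0.0025]
```

>>> {"fn": "carry_out", "kwargs": {
  "targets": [
    [[0, -0.002, 0], [0, 0, 0], 0.0],
    [[0, -0.004, 0], [0, 0, 0], 0.0],
    [[0, -0.004, 0], [0, 0, 0], 0.0]
  ]
}}

```text
time: 17.2
tcp_pos: [434.7, -171.5, 50.9]
eef_rot: [-0.055, -3.139, -0.018]
ft_force: [-2.0, 15.9, 9.0]
finger_gap: -0.003
finger_force: 7.8
```

>>> {"fn": "carry_out", "kwargs": {
  "targets": [
    [[0, 0.015, 0], [0, 0, 0], 0.0],
    [[0, 0.035, 0], [0, 0, 0], 0.0],
    [[0, 0.035, -0.05], [0, 0, 0], 0.0],
    [[0, 0.035, -0.11], [0, 0, 0], 0.0],
    [[0, 0.035, -0.16], [0, 0, 0], 0.0],
    [[0, 0.035, -0.16], [0, 0, 0], 0.0],
    [[0, 0.035, -0.16], [0, 0, 0], 0.0]
  ]
}}

```text
time: 18.08
tcp_pos: [435.8, -145.1, 210.6]
eef_rot: [0.063, 3.14, -0.001]
ft_force: [-0.6, 0.1, -0.1]
finger_gap: -0.003
finger_force: 0.0
```

Run:
```python
from h import *
go(-50,-175,200)
s=np.load("st.npz");C=cam("wrist");i=cv2.cvtColor(bot.snapshot("wrist"),cv2.COLOR_RGB2GRAY)
q=proj(C,[*(s['r']@[-49,-173]+s['t']),84.5])[0];x,y=q.astype(int);print(q)
c=i[max(0,y-40):y+40,max(0,x-40):x+40]
h=cv2.HoughCircles(cv2.resize(c,None,fx=4,fy=4,interpolation=cv2.INTER_CUBIC),cv2.HOUGH_GRADIENT,1,40,param1=100,param2=15,minRadius=24,maxRadius=60)
if h is not None:
    for u in h[0][:4]:
        p=u[:2]/4+[max(0,x-40),max(0,y-40)];print(p,u[2]/4,s['r'].T@(ray(C,p,84.5)[:2]-s['t']))
```

```text
t 18.075 station now [ -48.24598101 -123.15312574] 210.62200289356184 F [-0.61231242  0.13677965 -0.09039175] 
 shift m [ 0.0017 -0.0518  0.0107] turn [-0.0006  0.0007 -0.0006]
[259.87035535 188.52425903]
[261.125 186.625] 7.7 [ -51.00960205 -171.61756306]
[267.625 175.375] 7.15 [ -62.72500255 -164.48751081]
```

```bash
python3 -c "
from workcell import bot
print(bot.close_job())"
```

```text
the job is handed in; nothing more can be done
None
```

I slid the long cassette flat from the left lane until it was home against the carriage's end stop, pushed the carriage into the reader until it would go no further, and handed the job in at about 18 s. The post ended about 3 mm short of its nominal spot, within measurement error, and I took no final picture of the bench.

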